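# Nest the spare coupling guard and shut the keeper

## Robot

A 6-joint arm with a two-finger parallel gripper is mounted at the origin on the work surface. World frame = base frame: x ahead of the robot, y to its left, z up, the work surface at z = 0. Lengths are in m, angles in rad, forces in N, time in s.
With the tool pointing down it reaches from about 0.325 to 0.85 m from the base axis. Payload 4.4 kg.
Tool frame: the origin (TCP) lies at the very end of the fingers, on their centre line; the grasp point (between the pads) lies 19 mm behind it; z points along the fingers, y is the line along which they close (so a half turn about z gives the same grasp; the last joint's range is limited). The gripper opens to 94 mm and grips with 3 to 60 N. Pads are 16 mm wide; open, the fingers measure 119 mm over their backs; the gripper's body (75 mm by 177 mm) begins 78 mm behind the grasp point.
Start: joints at [-0.15, 0.207, 1.542, -0, 1.393, -0.15], TCP at [0.575, -0, 0.205] pointing down, gripper open.
Joint ranges: [-2.73, 2.73], [-0.86, 2.22], [0.23, 2.46], [-1.11, 4.25], [0.08, 2.63], [-2.82, 2.82]. Speed limits (rad/s): [2.79, 2.79, 3.14, 3.14, 3.14, 3.14].

## Interface

Orientations are given as a 3x3 rotation matrix whose columns are the frame's x, y, z axes.
In Python, from rig import status, eyes, order gives the robot as it stands.
- The arm moves only by the shell command python3 -m jog 'ROWS' [FORCE]. ROWS is JSON, a list that holds one entry, the list of rows, each a list of 7 numbers: the shift along the world's x, y, z in mm, then the turn, a rotation vector about the world's x, y, z in units of 5 degrees (1.0 is 5 degrees), then the opening in per cent of the stroke, from 0 (shut) to 100 (fully open). In form: [[[dx, dy, dz, ax, ay, az, jaw], ...]]. A call has 1 to 8 rows; each row shifts and turns the commanded pose from where the row before left it; what a row does not reach is not made up. A row lasts 1/10 s, in which the tool goes at most 50 mm and 8.59 degrees, less where a joint would pass 70% of its speed; a pose out of reach is approached as far as the arm can. A call is refused whole if a number of a shift passes 50 or a number of a turn 1, either way. A call with a gripper value outside its range is refused whole. The fingers move at their own pace and stop on an object; FORCE is the grip in N (left out, the last holds). Time passes only in rows, so rows that do not move let the fingers close. It gives the time, the measured TCP pose, the force, the opening and the grip force at its end, in the units of the state.
- status.sense(): the state, without advancing time (a new reading comes with each control period).
- eyes.capture(name): name is "scene" or "side" or "wrist"; returns the picture (400x640x3 uint8, red, green, blue); there is no depth.
- eyes.camera_params(name): a dict with "fx", "fy", "cx", "cy" (pixels), "distortion" ([k1, k2, p1, p2, k3] as OpenCV has them; the pictures are not rectified), "eye" and "orientation" of the camera in the world. Camera axes: x right, y down, z forward; pixel columns grow to the right and rows downward; lengths in m; the calibration is good to about 2 mm. A picture is of the moment at which its call begins: read the wrist's pose just before it. camera_params takes no time and is no camera call; for the wrist camera it gives the pose at the moment of the call.
- order.hand_in(): hands the job in; it is judged then, once.
The state is a dict: "clock": time; "joints": joint angles; "qd": joint speeds; "joint_torque": joint torques, N m; "tcp_pos": TCP position; "eef_rot": TCP orientation; "ft_force": force on the tool from outside, world axes, zero at the start; "moment": the same for the moment, N m; "width": finger opening in m; "finger_force": force on a finger pad.
Only numpy, scipy, OpenCV 4.12 (cv2) and the standard library are available. Lean on these libraries where they do the work, as an engineer would, in place of code of your own. Each camera call takes 0.05 s, during which the arm holds its last target. There are 200 camera calls.

## Task

Slide the loose tapered coupling guard, narrow end first, into the identical guard that is bolted to the bench, until it is nested straight and fully home with its thick rim up against the other's rim. Then swing the keeper arm fully shut behind it, up to its stop. Do not tip the guard over, and leave the gauge, valve, ferrule and spanner where they lie.

Things in the scene. Friction and masses are not known exactly. Their poses are not given: they have to be found in the camera images.
- guard_lug (a point): Centre of the lug of the loose guard, 94 mm above the bench: a steel block 12 mm thick (x), 36 mm wide (y), 32 mm tall (78 to 110 mm up), on the middle of the rim. x points from the guard's wide end to its narrow end, z up. Rear face of the rim 10 mm behind (-x), narrow end 120 mm ahead. Pulled sideways by the lug the guard can catch on the bench; a lift of a few mm frees it.
- guard_nose (a point): Middle of the loose guard's narrow end, at bench height. The guard (0.45 kg, slides with a few N) is a tapered plain steel hood of 2.5 mm sheet, open below and at both ends, standing on the bench; 130 mm long, 120 mm wide and 70 mm high at the wide end, tapering evenly to 80 mm wide and 50 mm high here. Axes as guard_lug.
- guard_rim (a point): Middle of the flat rear face of the loose guard's rim, on its top bar, 73 mm above the bench: the place to push. The thick rim goes round the outside of the wide end, 26 mm long and 136 mm wide; its top bar is 67 to 78 mm above the bench. Axes as guard_lug.
- dock_lug (a point): Centre of the lug of the bolted guard, which has the shape, size and axes of the loose one and is fixed to the bench. When the loose guard is home its lug is 26 mm behind this one (x = -26 mm, y = z = 0 in these axes): the front of its rim meets this rim's rear face, with about 1.5 mm of play each side left, so it must go in straight.
- dock_mouth (a point): Middle of the bolted guard's wide open mouth at bench height, in the plane of its rim's rear face (10 mm behind dock_lug): inside 115 mm wide and 67 mm high. The loose guard's narrow end goes in here, along +x.
- keeper_pivot (a point): On the upright hinge axis of the keeper arm, 63 mm above the bench, on a post of 9 mm radius (head 13 mm) fixed beside the mouth (at x = -46 mm, y = +92 mm from dock_lug).
- keeper_peg (a point): Middle of the black upright peg on the keeper arm, 14 mm across, 80 to 122 mm above the bench, 85 mm from the hinge axis: push it sideways to swing the arm. The arm is a dark steel bar 110 mm long and 12 mm thick, 55 to 80 mm above the bench.
- keeper (a joint): Keeper arm angle (rad). 0: shut, at its stop, the arm across behind the mouth (pointing to -y of dock_lug's axes from the hinge), 4 mm behind the rim of a guard that is home. 1.57: open, pointing to -x of those axes; limit 2.1. Starts at 1.5 to 1.9, shuts anticlockwise seen from above, stays where it is left; about 1.5 N at the peg moves it.
- gauge: Bystander: steel pressure gauge lying on its back, 76 mm across, 29 mm high, with a 70 mm stem towards its -y; origin under the dial.
- valve: Bystander: ball valve with a red lever, 80 mm long body (x), lever reaching 86 mm to +x, 53 mm high; origin under its middle.
- ferrule: Bystander: flanged steel pipe ferrule, 64 mm across, 40 mm high; origin under its middle.
- spanner: Bystander: steel spanner lying flat, some 180 mm long along its x.
Things that resemble listed ones, but are neither listed nor needed, are in the scene too. What is shaped like the part that bears guard_lug but yellow is not meant.

How it is judged:
By the outcome, as a careful person would: the job done as asked, in the order asked, and still so for the second after the job is handed in, with the robot touching nothing.
It also fails if it takes over 72 s, if anything falls off the work surface, if the arm or the gripper's body presses on something with over 40 N, if the wrist force passes 120 N, or if a joint passes its speed limit or range.

## Working session

There is one attempt and no reset: what is moved stays moved. The work goes in short steps, Python scripts to look and compute and a shell command to move; the robot and the scene stay as the last step left them, time stands still between calls to the robot, and variables do not carry over. Pictures are saved under pics/ and viewed, at most 11 in all, crops included, and the job is handed in when it is done.

```bash
ls; mkdir -p pics
python3 - <<'E'
from rig import status, eyes
import cv2
for n in("scene","side","wrist"):
    p=eyes.camera_params(n); print(n,p)
    cv2.imwrite(f"pics/{n}0.png",eyes.capture(n)[:,:,::-1])
print(status.sense())
E
```

```text
pics
scene {'fx': 402.55234062465723, 'fy': 402.55234062465723, 'cx': 316.66092263785015, 'cy': 204.2689294162119, 'distortion': array([-0.01384193,  0.        ,  0.        ,  0.        ,  0.        ]), 'eye': array([ 1.4383603, -0.0421617,  0.8914436]), 'orientation': array([[ 0.14926987,  0.68593158, -0.71219125],
       [ 0.98877602, -0.10818156,  0.10304721],
       [-0.00636262, -0.71957947, -0.69438095]])}
side {'fx': 483.4563445441142, 'fy': 483.4563445441142, 'cx': 322.3515579154916, 'cy': 203.92550852425003, 'distortion': array([-0.05287255,  0.        ,  0.        ,  0.        ,  0.        ]), 'eye': array([-0.02756095, -0.74154084,  1.15586895]), 'orientation': array([[ 0.78927903, -0.44338492,  0.42479221],
       [-0.61389873, -0.55524221,  0.5611011 ],
       [-0.0129212 , -0.70364473, -0.71043447]])}
wrist {'fx': 332.062161498818, 'fy': 332.062161498818, 'cx': 318.6677624573378, 'cy': 196.36642364324845, 'distortion': array([-0.04009425,  0.        ,  0.        ,  0.        ,  0.        ]), 'eye': array([0.57474144, 0.07078277, 0.38356061]), 'orientation': array([[ 9.9
[... 277 characters left out ...]
  1.39348328e+00, -1.50525429e-01]), 'qd': array([-0.00122522, -0.00226844, -0.00369526,  0.00028519,  0.00054584,
       -0.00020352]), 'joint_torque': array([ 1.45590316e-04, -3.71313965e+01, -2.81812102e+01,  6.98270788e-02,
        3.27237044e-02, -1.05386437e-04]), 'tcp_pos': array([5.74406818e-01, 8.84513926e-05, 2.04592290e-01]), 'eef_rot': array([[-4.99568155e-05,  9.99998633e-01, -1.65290708e-03],
       [ 9.99999970e-01,  5.03547901e-05,  2.40731814e-04],
       [ 2.40814716e-04, -1.65289501e-03, -9.99998605e-01]]), 'ft_force': array([-0.50039954,  0.37779573, -0.06457289]), 'moment': array([ 0.04426783, -0.0625253 , -0.011304  ]), 'finger_force': 0.0, 'width': 0.09388781399367412}
```

View pics/scene0.png

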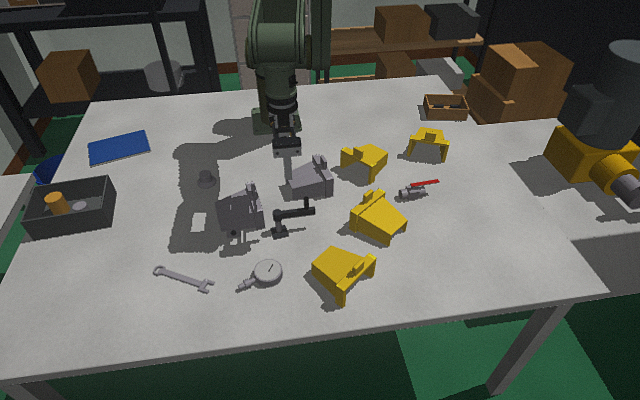

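View pics/side0.png

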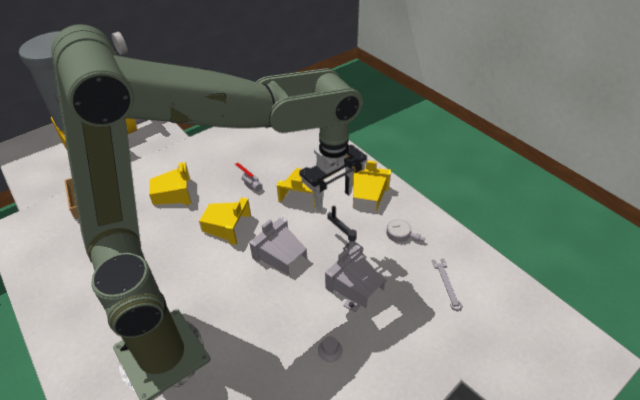

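Two grey guards: one at scene (240,208), beside the keeper post (280,230) and so the bolted one, and one at scene (310,178), which is the loose one. The four yellow ones aren't meant. I'll confirm this in one enlarged crop.

Run:
```python
import cv2,numpy as np
a=cv2.imread("pics/scene0.png")[145:245,205:345]; b=cv2.imread("pics/side0.png")[200:320,240:400]
a=cv2.resize(a,(784,560),interpolation=cv2.INTER_CUBIC); b=cv2.resize(b,(800,600),interpolation=cv2.INTER_CUBIC)
cv2.imwrite("pics/ca.png",a);cv2.imwrite("pics/cb.png",b)
```

```text
(no output)
```

View pics/ca.png

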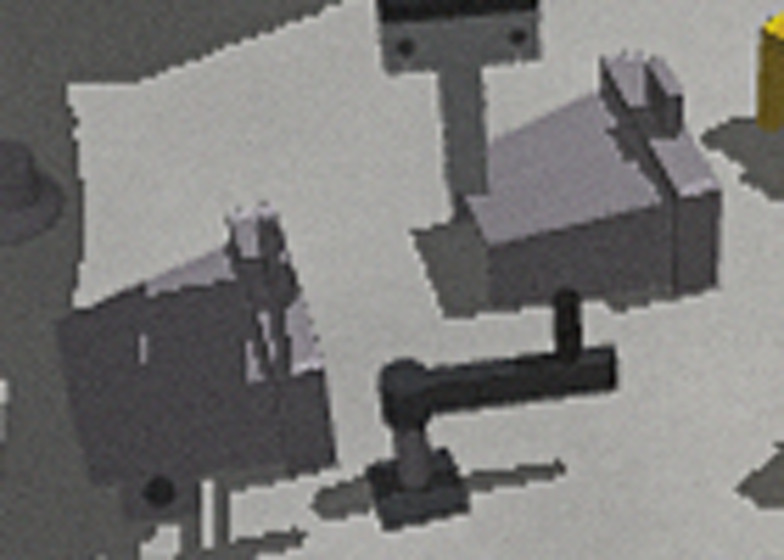

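View pics/cb.png

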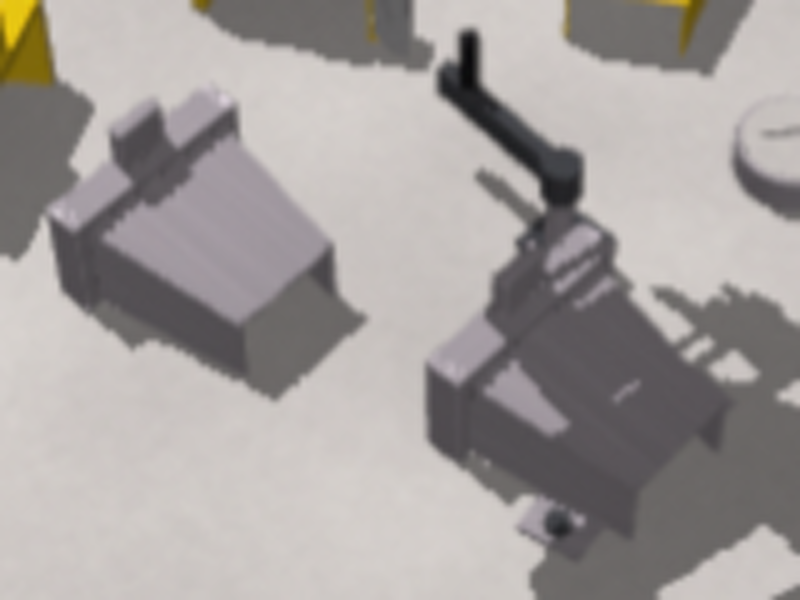

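View pics/wrist0.png

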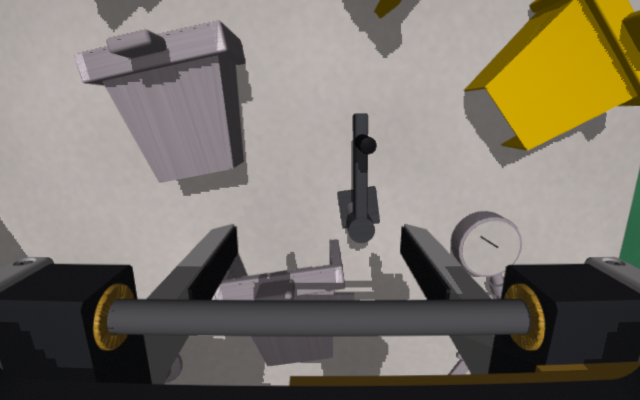

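Loose guard in the wrist view: rim rear top corners about (78,55) and (222,22), nose corners (160,182) and (243,163). It is plain grey with no bolts, so it is the loose one. The other grey guard (275,310) has bolt tabs and the keeper (360,230) next to it, so it is the dock. Now measuring.

```bash
cat > h.py <<'E'
import numpy as np,cv2
from rig import eyes,status
def ray(p,uv):
    K=np.array([[p['fx'],0,p['cx']],[0,p['fy'],p['cy']],[0,0,1]])
    n=cv2.undistortPoints(np.array([[uv]],float),K,np.array(p['distortion']))[0,0]
    return np.array(p['orientation'])@[n[0],n[1],1]
def onz(p,uv,z):
    d=ray(p,uv);e=np.array(p['eye']);return e+d*(z-e[2])/d[2]
def pts(p,L):
    for nm,uv,z in L: print(nm,np.round(1000*onz(p,uv,z),1))
def tri(ps,uvs):
    A=np.zeros((3,3));b=np.zeros(3)
    for p,uv in zip(ps,uvs):
        d=ray(p,uv);d/=np.linalg.norm(d);M=np.eye(3)-np.outer(d,d);A+=M;b+=M@p['eye']
    return np.linalg.solve(A,b)
E
python3 - <<'E'
from h import *
p=eyes.camera_params("wrist")
pts(p,[("rimL",(78,55),.078),("rimR",(222,22),.078),("noseL",(160,182),.05),("noseR",(236,165),.05),("lugL",(108,45),.11),("lugR",(152,32),.11),
("peg",(369,145),.122),("piv",(361,231),.082),("drimR",(342,263),.078),("dnL",(268,363),.05),("dnR",(330,358),.05),("gauge",(487,243),.029),("ferr",(172,368),.04)])
# side/scene cross checks: crop->px
s=eyes.camera_params("scene");d=eyes.camera_params("side")
c=lambda u,v:(205+u/5.6,145+v/5.6); e=lambda u,v:(240+u/5,200+v/5)
pts(s,[("peg",c(567,292),.122),("piv",c(404,365),.085),("drimR rear",c(325,372),.078),("lug dock",c(255,210),.11)])
pts(d,[("drimL front?",e(475,375),.078),("drim rear L",e(428,360),.078),("drim rear R",e(575,222),.078),("noseL",e(632,490),.05),("noseR",e(728,402),.05),("peg",e(468,35),.122),("loose rimL",e(52,210),.078),("loose rimR",e(210,88),.078)])
E
```

```text
rimL [361.8 122.7  78. ]
rimR [492.  146.9  78. ]
noseL [409.8   2.4  50. ]
noseR [490.2  19.9  50. ]
lugL [409.6 124.1 110. ]
lugR [445.8 132.7 110. ]
peg [613.7  46.6 122. ]
piv [614.9 -39.3  82. ]
drimR [597.5 -74.7  78. ]
dnL [ 513.2 -219.3   50. ]
dnR [ 587.6 -211.8   50. ]
gauge [768.3 -73.6  29. ]
ferr [ 389.9 -237.5   40. ]
peg [616.2  47.5 122. ]
piv [617.7 -37.1  85. ]
drimR rear [609.3 -77.4  78. ]
lug dock [ 514.3 -106.2  110. ]
drimL front? [ 475.7 -128.3   78. ]
drim rear L [ 461.8 -104.3   78. ]
drim rear R [589.5 -79.5  78. ]
noseL [ 507.1 -224.7   50. ]
noseR [ 587.3 -214.5   50. ]
peg [609.   43.8 122. ]
loose rimL [356.4 117.4  78. ]
loose rimR [484.3 140.3  78. ]
```

Loose rim mid is about (427,135), axis at -79.5°. Dock is about (528,-91), axis near -80°. I'll move over the dock for a clear view.

```bash
python3 -m jog '[[[-10,-40,5,0,0,0.5,100],[-10,-40,10,0,0,0.5,100],[-10,-40,10,0,0,0.5,100],[-10,-40,10,0,0,0.5,100],[0,-20,0,0,0,0,100],[0,0,0,0,0,0,100],[0,0,0,0,0,0,100]]]'
python3 - <<'E'
from h import *
p=eyes.camera_params("wrist");im=eyes.capture("wrist");np.save("w1.npy",p)
cv2.imwrite("pics/w1.png",cv2.resize(im[:,:,::-1],(800,500),interpolation=cv2.INTER_CUBIC))
E
```

```text
clock: 0.85
tcp_pos: [0.5346, -0.1798, 0.2399]
eef_rot: [[-0.173, 0.985, -0.001], [0.985, 0.173, 0.001], [0.001, -0.001, -1.0]]
ft_force: [1.4, 0.1, -0.1]
width: 0.0943
finger_force: 0.0
```

View pics/w1.png

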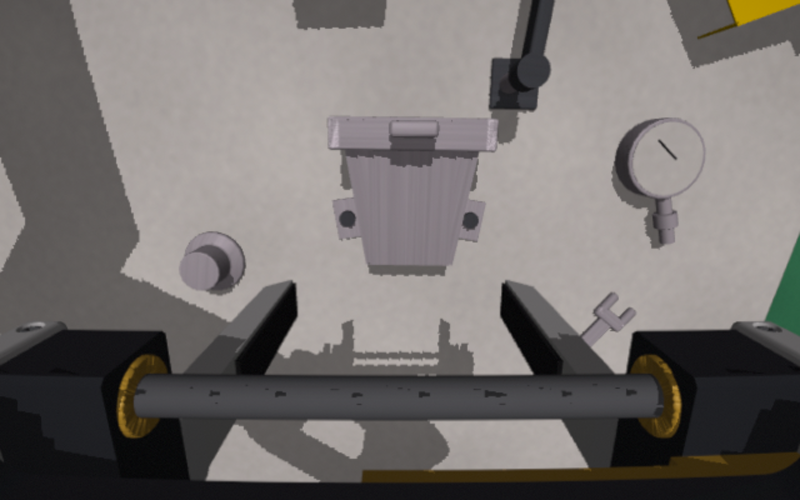

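Dock in the clear: rim rear top corners (328,117) and (496,120), nose corners (369,267) and (446,266), lug top (390–438, ~121), keeper post head (534,70), all in 800-px coordinates.

Run:
```python
from h import *
p=np.load("w1.npy",allow_pickle=True).item()
q=lambda u,v:((u+.5)/1.25-.5,(v+.5)/1.25-.5)
g=cv2.cvtColor(cv2.resize(cv2.imread("pics/w1.png"),(640,400),interpolation=cv2.INTER_AREA),cv2.COLOR_BGR2GRAY).astype(float)
# rear edge of rim: subpixel row of the gradient per column; sides of the hood per row
E=[]
for u in list(range(268,306,2))+list(range(354,392,2)):
    c=cv2.GaussianBlur(g,(3,3),0)[88:100,u]; d=np.abs(np.diff(c)); E.append((u,88+np.argmax(d)+.5,d.max()))
E=np.array(E); W=np.array([onz(p,e[:2],.078)[:2] for e in E])
a,b=np.polyfit(W[:,0],W[:,1],1);r=W[:,1]-a*W[:,0]-b;k=abs(r)<.002
a,b=np.polyfit(W[k,0],W[k,1],1);print("rear edge slope deg",np.degrees(np.arctan(a)),"n",k.sum(), "y at x=.53",a*.53+b)
pts(p,[("rimL",q(328,117),.078),("rimR",q(496,120),.078),("nL",q(369,267),.05),("nR",q(446,266),.05),("lugL",q(389,122),.11),("lugR",q(438,122),.11),("lugFL",q(389,136),.11),("lugFR",q(438,136),.11),("piv",q(534,70),.085),("frontL",q(332,150),.078),("frontR",q(494,152),.078)])
```

```text
rear edge slope deg 9.091611740478024 n 37 y at x=.53 -0.08867513063401707
rimL [ 464.2 -100.7   78. ]
rimR [595.5 -80.   78. ]
nL [ 514.9 -226.    50. ]
nR [ 585.1 -212.7   50. ]
lugL [513.3 -97.6 110. ]
lugR [547.9 -91.5 110. ]
lugFL [ 515.  -107.2  110. ]
lugFR [ 549.8 -101.1  110. ]
piv [614.4 -39.6  85. ]
frontL [ 470.9 -125.5   78. ]
frontR [ 599.5 -104.5   78. ]
```

Dock lug (531.5,-99.3), axis 9° (x̂ = (0.156,-0.988)); the keeper pivot predicted from this agrees within 1 mm. Next, a closer look at the loose guard.

```bash
python3 -m jog '[[[-20,40,0,0,0,0,100],[-20,40,0,0,0,0,100],[-20,40,0,0,0,0,100],[-20,40,0,0,0,0,100],[-20,40,0,0,0,0,100],[-5,0,0,0,0,0,100],[0,0,0,0,0,0,100]]]'
python3 - <<'E'
from h import *
p=eyes.camera_params("wrist");im=eyes.capture("wrist");np.save("w2.npy",p)
cv2.imwrite("pics/w2.png",cv2.resize(im[:,:,::-1],(800,500),interpolation=cv2.INTER_CUBIC))
E
```

```text
clock: 1.6
tcp_pos: [0.4291, 0.0217, 0.2404]
eef_rot: [[-0.178, 0.984, 0.0], [0.984, 0.178, -0.0], [-0.0, 0.0, -1.0]]
ft_force: [-0.4, 0.3, 0.0]
width: 0.0937
finger_force: 0.0
```

View pics/w2.png

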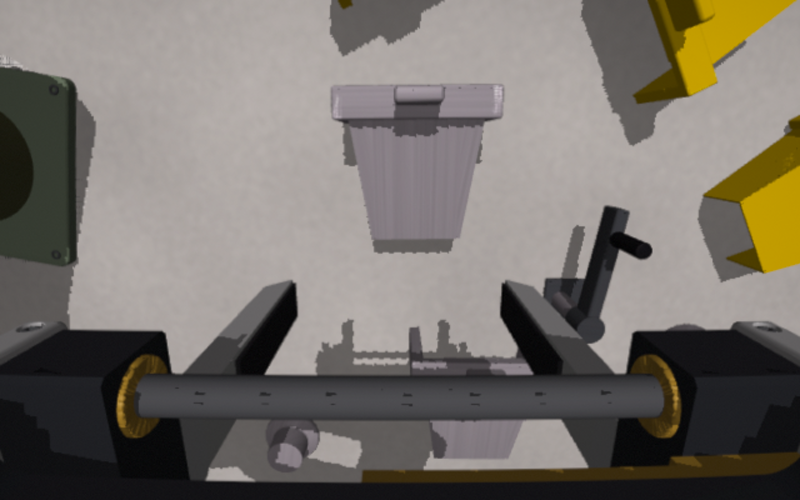

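Loose guard: rear edge (331,87)–(504,84), nose (373,240)–(461,238), lug top (395–445, 86–101); the keeper peg tip is at (645,250).

Run:
```python
from h import *
p=np.load("w2.npy",allow_pickle=True).item()
q=lambda u,v:((u+.5)/1.25-.5,(v+.5)/1.25-.5)
g=cv2.cvtColor(cv2.resize(cv2.imread("pics/w2.png"),(640,400),interpolation=cv2.INTER_AREA),cv2.COLOR_BGR2GRAY).astype(float)
g=cv2.GaussianBlur(g,(3,3),0)
W=[]
for u in list(range(270,310,2))+list(range(362,400,2)):
    d=np.abs(np.diff(g[62:76,u])); W.append(onz(p,(u,62+np.argmax(d)+.5),.078)[:2])
W=np.array(W);a,b=np.polyfit(W[:,0],W[:,1],1);r=W[:,1]-a*W[:,0]-b;k=abs(r)<.002
a,b=np.polyfit(W[k,0],W[k,1],1);print("slope",np.degrees(np.arctan(a)),k.sum(),"y at .427",a*.427+b)
pts(p,[("rimL",q(331,87),.078),("rimR",q(504,84),.078),("nL",q(373,239),.05),("nR",q(461,238),.05),("lugL",q(394.5,87),.11),("lugR",q(445,86),.11),("lugFL",q(394.5,102),.11),("lugFR",q(445,101),.11),("peg",q(645,250),.122)])
```

```text
slope 10.705364293142626 39 y at .427 0.13764121383660732
rimL [357.6 122.9  78. ]
rimR [489.7 149.2  78. ]
nL [409.1   1.9  50. ]
nR [488.1  17.1  50. ]
lugL [407.2 127.8 110. ]
lugR [442.2 134.8 110. ]
lugFL [409.  117.8 110. ]
lugFR [444.2 124.9 110. ]
peg [613.   47.3 122. ]
```

```bash
python3 -m jog '[[[0,40,0,0,0,0.15,100],[0,40,0,0,0,0,100],[-3.5,24.6,0,0,0,0,100],[0,0,-40,0,0,0,100],[0,0,-40,0,0,0,100],[0,0,-40,0,0,0,100],[0,0,-37,0,0,0,100],[0,0,0,0,0,0,100]]]' && python3 -m jog '[[[0,0,0,0,0,0,60],[0,0,0,0,0,0,35],[0,0,0,0,0,0,30],[0,0,0,0,0,0,20],[0,0,0,0,0,0,20],[0,0,0,0,0,0,20]]]' 40
```

```text
clock: 2.45
tcp_pos: [0.426, 0.1236, 0.0805]
eef_rot: [[-0.185, 0.983, -0.004], [0.983, 0.185, -0.0], [0.0, -0.004, -1.0]]
ft_force: [-1.5, -1.0, 0.4]
width: 0.0942
finger_force: 0.0
clock: 3.05
tcp_pos: [0.4266, 0.1246, 0.0837]
eef_rot: [[-0.187, 0.982, 0.001], [0.982, 0.187, 0.0], [-0.0, 0.001, -1.0]]
ft_force: [0.2, -0.7, 0.3]
width: 0.0499
finger_force: 0.0
```

```bash
python3 -m jog '[[[0,1.5,-1,0,0,0,20],[0,0,0,0,0,0,20],[0,0,0,0,0,0,20],[0,0,0,0,0,0,20],[0,0,0,0,0,0,20],[0,0,0,0,0,0,20]]]' 45
```

```text
clock: 3.65
tcp_pos: [0.4259, 0.1263, 0.0823]
eef_rot: [[-0.187, 0.982, -0.001], [0.982, 0.187, 0.0], [0.0, -0.001, -1.0]]
ft_force: [-2.6, 0.9, 3.0]
width: 0.0355
finger_force: 45.0
```

```bash
python3 -m jog '[[[0,0,3,0,0,0,20],[0,0,2,0,0,0,20],[0,0,0,0,0,0,20],[8,0,0,0,0,-0.09,20],[15,-10,0,0,0,-0.09,20],[20,-20,0,0,0,-0.09,20],[20,-20,0,0,0,-0.09,20],[0,0,0,0,0,0,20]]]' && python3 -m jog '[[[15,-20,0,0,0,0,20],[4.2,-7.4,0,0,0,0,20],[0,0,0,0,0,0,20],[0,0,0,0,0,0,20]]]'
python3 - <<'E'
from h import *
for n in("scene","wrist","side"):
    p=eyes.camera_params(n);im=eyes.capture(n)[:,:,::-1];np.save(n+"3.npy",p);cv2.imwrite(f"pics/{n}3.png",im)
a=cv2.resize(cv2.imread("pics/scene3.png")[135:255,215:375],(800,600),interpolation=cv2.INTER_CUBIC);cv2.imwrite("pics/c3.png",a)
b=cv2.resize(cv2.imread("pics/side3.png")[200:320,270:430],(800,600),interpolation=cv2.INTER_CUBIC);cv2.imwrite("pics/d3.png",b)
print(status.sense()['tcp_pos'])
E
```

```text
clock: 4.45
tcp_pos: [0.4943, 0.0729, 0.0882]
eef_rot: [[-0.152, 0.988, 0.005], [0.988, 0.152, -0.002], [-0.002, 0.005, -1.0]]
ft_force: [0.6, 0.8, -3.2]
width: 0.0357
finger_force: 45.0
clock: 4.85
tcp_pos: [0.5082, 0.049, 0.0871]
eef_rot: [[-0.155, 0.988, -0.001], [0.988, 0.155, 0.001], [0.001, -0.001, -1.0]]
ft_force: [-0.7, 0.9, -4.2]
width: 0.0359
finger_force: 45.0
[0.50799154 0.04938842 0.0872728 ]
```

View pics/d3.png

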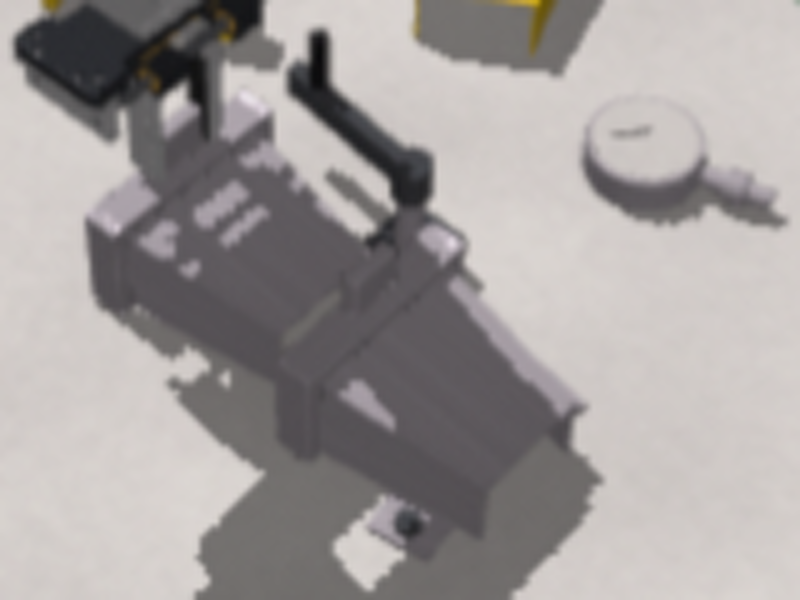

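Guard is held level, nose about 20 mm short of the mouth and aligned, clear of the keeper at (410,170). Lower it to the bench and start the insertion.

```bash
python3 -m jog '[[[0,0,-4,0,0,0,20],[0.8,-5,0,0,0,0,20],[1.6,-10,0,0,0,0,20],[1.6,-10,0,0,0,0,20],[1.6,-10,0,0,0,0,20],[1.6,-10,0,0,0,0,20],[1.6,-10,0,0,0,0,20],[0,0,0,0,0,0,20]]]' && python3 -m jog '[[[1.6,-10,0,0,0,0,20],[1.6,-10,0,0,0,0,20],[0.8,-5,0,0,0,0,20],[0.8,-5,0,0,0,0,20],[0.8,-5,0,0,0,0,20],[0,0,0,0,0,0,20],[0,0,0,0,0,0,20]]]'
python3 - <<'E'
from rig import status
s=status.sense();print(s['tcp_pos'],s['ft_force'],s['moment'])
E
```

```text
clock: 5.8
tcp_pos: [0.518, -0.008, 0.0836]
eef_rot: [[-0.154, 0.988, 0.001], [0.988, 0.154, -0.001], [-0.001, 0.001, -1.0]]
ft_force: [0.1, 0.5, -4.0]
width: 0.0357
finger_force: 45.0
clock: 6.5
tcp_pos: [0.523, -0.0412, 0.0834]
eef_rot: [[-0.155, 0.988, -0.0], [0.988, 0.155, 0.0], [0.0, -0.0, -1.0]]
ft_force: [0.1, 0.1, -3.5]
width: 0.0358
finger_force: 45.0
[ 0.52303053 -0.04123119  0.08340806] [ 0.07686291  0.08855889 -3.46145824] [ 0.07078903 -0.03007412  0.0638071 ]
```

```bash
python3 -m jog '[[[0,0,-1,0,0,0,20],[0.8,-5,0,0,0,0,20],[0.8,-5,0,0,0,0,20],[0,0,0,0,0,0,20]]]' && python3 -m jog '[[[0.8,-5,0,0,0,0,20],[0.8,-5,0,0,0,0,20],[0.5,-3,0,0,0,0,20],[0,0,0,0,0,0,20],[0,0,0,0,0,0,20]]]'
python3 - <<'E'
from rig import status
s=status.sense();print(s['tcp_pos'],s['ft_force'],s['moment'])
E
```

```text
clock: 6.9
tcp_pos: [0.5249, -0.0521, 0.0825]
eef_rot: [[-0.155, 0.988, 0.0], [0.988, 0.155, -0.001], [-0.001, 0.0, -1.0]]
ft_force: [0.1, -0.1, -4.2]
width: 0.0357
finger_force: 45.0
clock: 7.4
tcp_pos: [0.5269, -0.0647, 0.0825]
eef_rot: [[-0.155, 0.988, 0.0], [0.988, 0.155, -0.0], [-0.0, 0.0, -1.0]]
ft_force: [-0.8, -0.1, -3.3]
width: 0.0357
finger_force: 45.0
[ 0.52685795 -0.06465093  0.08245456] [-0.78298942 -0.1029082  -3.26776551] [-0.09103443  0.02436589  0.05328673]
```

```bash
python3 -m jog '[[[0,0,-1,0,0,0,20],[0.3,-2,0,0,0,0,20],[0.3,-2,0,0,0,0,20],[0,0,0,0,0,0,20],[0,0,0,0,0,0,20]]]' && python3 -m jog '[[[0.3,-2,0,0,0,0,20],[0,0,0,0,0,0,20],[0.3,-2,0,0,0,0,20],[0,0,0,0,0,0,20],[0,0,0,0,0,0,20]]]'
```

```text
clock: 7.9
tcp_pos: [0.5279, -0.0676, 0.0824]
eef_rot: [[-0.155, 0.988, 0.001], [0.988, 0.155, 0.001], [0.001, 0.001, -1.0]]
ft_force: [-0.9, 3.2, 5.2]
width: 0.0359
finger_force: 45.0
clock: 8.4
tcp_pos: [0.5287, -0.0716, 0.0824]
eef_rot: [[-0.155, 0.988, 0.001], [0.988, 0.155, 0.001], [0.001, 0.002, -1.0]]
ft_force: [-1.0, 3.1, 4.8]
width: 0.0356
finger_force: 45.0
```

```bash
python3 -m jog '[[[0.15,-1,0.3,0,0,0,20],[0,0,0,0,0,0,20],[0.15,-1,0,0,0,0,20],[0,0,0,0,0,0,20],[0,0,0,0,0,0,20]]]'; python3 -m jog '[[[0.15,-1,0,0,0,0,20],[0,0,0,0,0,0,20],[0.15,-1,0,0,0,0,20],[0,0,0,0,0,0,20],[0,0,0,0,0,0,20]]]'
```

```text
clock: 8.9
tcp_pos: [0.5289, -0.0734, 0.0824]
eef_rot: [[-0.156, 0.988, 0.001], [0.988, 0.156, 0.002], [0.001, 0.001, -1.0]]
ft_force: [-1.0, 5.1, 6.2]
width: 0.0355
finger_force: 45.0
clock: 9.4
tcp_pos: [0.5288, -0.0735, 0.0824]
eef_rot: [[-0.156, 0.988, 0.0], [0.988, 0.156, 0.005], [0.005, 0.001, -1.0]]
ft_force: [-0.6, 10.0, 8.8]
width: 0.0361
finger_force: 45.0
```

```bash
python3 -m jog '[[[0.3,-2,0,0,0,0,20],[0,0,0,0,0,0,20],[0,0,0,0,0,0,20],[0,0,0,0,0,0,55],[0,0,0,0,0,0,80],[0,0,0,0,0,0,80],[0,0,0,0,0,0,80],[0,0,0,0,0,0,80]]]'; python3 -m jog '[[[0,0,20,0,0,0,80],[0,0,40,0,0,0,80],[0,20,40,0,0,0,80],[0,40,40,0,0,0,80],[0,40,20,0,0,0,80],[0,0,0,0,0,0,80],[0,0,0,0,0,0,80]]]'
python3 - <<'E'
from h import *
for n in("scene","side","wrist"):
    p=eyes.camera_params(n);im=eyes.capture(n)[:,:,::-1];np.save(n+"4.npy",p);cv2.imwrite(f"pics/{n}4.png",im)
b=cv2.imread("pics/side4.png")[195:320,270:430];a=cv2.imread("pics/scene4.png")[145:245,205:345]
cv2.imwrite("pics/d4.png",np.vstack([cv2.resize(b,(384,300),interpolation=3),cv2.resize(a,(384,300),interpolation=3)]))
w=cv2.imread("pics/wrist4.png");cv2.imwrite("pics/w4.png",cv2.resize(w,(800,500),interpolation=3))
E
```

```text
clock: 10.2
tcp_pos: [0.5289, -0.0788, 0.0815]
eef_rot: [[-0.155, 0.988, -0.0], [0.988, 0.155, -0.0], [-0.0, -0.0, -1.0]]
ft_force: [0.4, 0.1, 0.0]
width: 0.0722
finger_force: 0.0
clock: 10.9
tcp_pos: [0.5291, 0.0173, 0.2375]
eef_rot: [[-0.157, 0.988, 0.001], [0.988, 0.157, -0.001], [-0.001, 0.001, -1.0]]
ft_force: [-0.7, 0.2, -0.6]
width: 0.0751
finger_force: 0.0
```

View pics/w4.png

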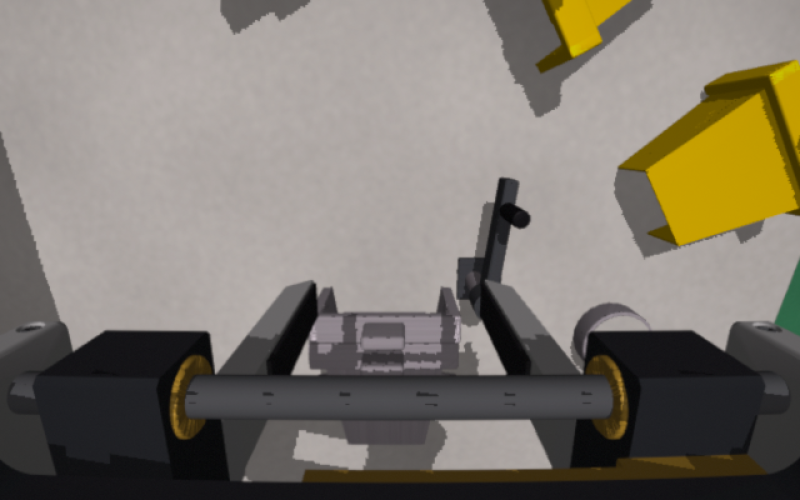

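The guard is nested against the dock rim (rims at (385,325) and (385,355)) and straight. Keeper peg is at (515,215). Close the fingers and go down on the outer side of the peg; also compute the arc.

```bash
python3 -m jog '[[[30,5,0,0,0,-0.8,0],[30,10,0,0,0,-0.8,0],[30,10,0,0,0,0,0],[21,6,0,0,0,0,0],[0,0,-40,0,0,0,0],[0,0,-40,0,0,0,0],[0,0,-40,0,0,0,0],[0,0,-29,0,0,0,0]]]'; python3 -m jog '[[[0,0,0,0,0,0,0],[0,0,0,0,0,0,0]]]'
python3 - <<'E'
from h import *
p=np.load("wrist4.npy",allow_pickle=True).item()
w=np.load("side4.npy",allow_pickle=True).item()
q=lambda u,v:((u+.5)/1.25-.5,(v+.5)/1.25-.5)
pts(p,[("peg top",q(523,217),.122)])
piv=np.array([614.8,-39.5]);d=19.5
f=lambda t:piv+85*np.array([np.cos(t),np.sin(t)])+d*np.array([np.sin(t),-np.cos(t)])
prev=None
for a in np.arange(91,192,5):
    c=f(np.radians(a));print(a,np.round(c,1),None if prev is None else np.round(c-prev,1));prev=c
E
```

```text
clock: 11.85
tcp_pos: [0.6382, 0.0465, 0.0841]
eef_rot: [[-0.015, 1.0, -0.004], [1.0, 0.015, 0.0], [0.0, -0.004, -1.0]]
ft_force: [-0.3, 0.4, -0.2]
width: 0.0148
finger_force: 0.0
clock: 12.05
tcp_pos: [0.6391, 0.047, 0.0869]
eef_rot: [[-0.015, 1.0, -0.003], [1.0, 0.015, 0.0], [0.0, -0.003, -1.0]]
ft_force: [0.7, -0.5, 0.8]
width: 0.0008
finger_force: 0.0
peg top [613.3  48.2 122. ]
91 [632.8  45.8] None
96 [625.3  47.1] [-7.5  1.2]
101 [617.7  47.7] [-7.6  0.6]
106 [610.1  47.6] [-7.6 -0.1]
111 [602.5  46.8] [-7.6 -0.7]
116 [595.1  45.4] [-7.5 -1.4]
121 [587.7  43.4] [-7.3 -2. ]
126 [580.6  40.7] [-7.1 -2.7]
131 [573.8  37.4] [-6.9 -3.3]
136 [567.2  33.6] [-6.5 -3.9]
141 [561.   29.1] [-6.2 -4.4]
146 [555.2  24.2] [-5.8 -4.9]
151 [549.9  18.8] [-5.3 -5.4]
156 [545.1  12.9] [-4.8 -5.9]
161 [540.8   6.6] [-4.3 -6.3]
166 [537.  -0.] [-3.7 -6.6]
171 [533.9  -6.9] [-3.1 -6.9]
176 [531.4 -14.1] [-2.5 -7.2]
181 [529.5 -21.5] [-1.9 -7.4]
186 [528.2 -29. ] [-1.2 -7.5]
191 [527.6 -36.6] [-0.6 -7.6]
```

View pics/d4.png

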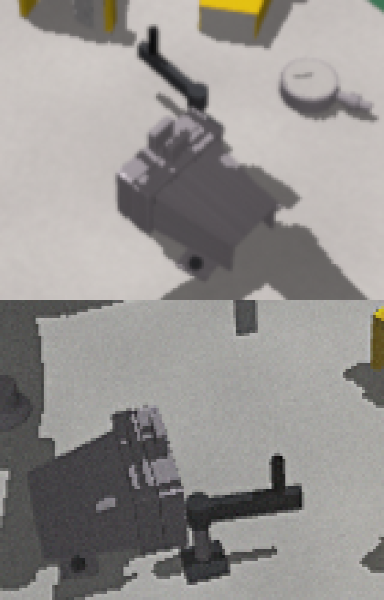

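The rims are flush and the guard upright. Now swing the keeper.

```bash
python3 -m jog '[[[-6.3,-1,0,0,0,0,0],[-7.5,1.2,0,0,0,1,0],[-7.6,0.6,0,0,0,1,0],[-7.6,-0.1,0,0,0,1,0],[-7.6,-0.7,0,0,0,1,0],[-7.5,-1.4,0,0,0,1,0],[-7.3,-2,0,0,0,1,0],[-7.1,-2.7,0,0,0,1,0]]]'; python3 -m jog '[[[-6.9,-3.3,0,0,0,1,0],[-6.5,-3.9,0,0,0,1,0],[-6.2,-4.4,0,0,0,1,0],[-5.8,-4.9,0,0,0,1,0],[-5.3,-5.4,0,0,0,1,0],[-4.8,-5.9,0,0,0,1,0],[-4.3,-6.3,0,0,0,1,0],[0,0,0,0,0,0,0]]]'
python3 - <<'E'
from h import *
im=eyes.capture("scene")[:,:,::-1];cv2.imwrite("pics/s5.png",im)
E
```

```text
clock: 12.85
tcp_pos: [0.583, 0.0423, 0.091]
eef_rot: [[-0.59, 0.807, 0.006], [0.807, 0.59, 0.001], [-0.003, 0.005, -1.0]]
ft_force: [1.0, 1.6, 0.4]
width: 0.0002
finger_force: 0.9
clock: 13.65
tcp_pos: [0.5426, 0.0072, 0.0906]
eef_rot: [[-0.945, 0.327, 0.004], [0.327, 0.945, -0.001], [-0.004, 0.001, -1.0]]
ft_force: [0.3, 0.5, 0.3]
width: 0.0002
finger_force: 0.0
```

```bash
python3 -m jog '[[[-3.7,-6.6,0,0,0,1,0],[-3.1,-6.9,0,0,0,1,0],[-2.5,-7.2,0,0,0,1,0],[-1.9,-7.4,0,0,0,1,0],[-1.2,-5,0,0,0,0.6,0],[0,0,0,0,0,0,0],[0,0,0,0,0,0,0]]]'; python3 -m jog '[[[-0.5,-2.5,0,0,0,0,0],[-0.3,-1.5,0,0,0,0,0],[0,0,0,0,0,0,0],[0,0,0,0,0,0,0]]]'
```

```text
clock: 14.4
tcp_pos: [0.5298, -0.0254, 0.0888]
eef_rot: [[-0.998, -0.067, 0.001], [-0.067, 0.998, -0.0], [-0.001, -0.001, -1.0]]
ft_force: [0.3, -0.5, 0.4]
width: 0.0002
finger_force: 0.0
clock: 14.8
tcp_pos: [0.5284, -0.0292, 0.0881]
eef_rot: [[-0.998, -0.069, -0.0], [-0.069, 0.998, 0.0], [0.0, 0.0, -1.0]]
ft_force: [-0.4, 1.8, 1.2]
width: 0.0004
finger_force: 0.5
```

```bash
python3 -m jog '[[[-0.2,-2,0,0,0,0,0],[-0.2,-2,0,0,0,0,0],[0,0,0,0,0,0,0],[0,0,0,0,0,0,0]]]'; python3 -m jog '[[[-0.2,-2,0,0,0,0,0],[0,0,0,0,0,0,0],[0,0,0,0,0,0,0]]]'
```

```text
clock: 15.2
tcp_pos: [0.5279, -0.0335, 0.088]
eef_rot: [[-0.998, -0.069, -0.0], [-0.069, 0.998, -0.0], [0.0, -0.0, -1.0]]
ft_force: [0.7, 1.1, -0.4]
width: 0.0001
finger_force: 0.4
clock: 15.5
tcp_pos: [0.5279, -0.0336, 0.0881]
eef_rot: [[-0.998, -0.069, 0.0], [-0.069, 0.998, 0.003], [-0.001, 0.003, -1.0]]
ft_force: [1.1, 6.5, 0.4]
width: 0.0006
finger_force: 3.0
```

At the stop: the peg is at y≈-53 as predicted, and the force is rising. One firm push, then retreat and check.

```bash
python3 -m jog '[[[-0.3,-2,0,0,0,0,0],[0,0,0,0,0,0,0],[0,0,0,0,0,0,0],[0,15,0,0,0,0,0],[0,20,10,0,0,0,0],[0,20,40,0,0,0,0],[0,40,40,0,0,0,0],[0,0,40,0,0,0,0]]]'; python3 -m jog '[[[-20,40,20,0,0,0,0],[-20,40,0,0,0,0,0],[0,0,0,0,0,0,0]]]'
python3 - <<'E'
from h import *
o=[]
for n,(y,x) in {"scene":(145,205),"side":(200,290)}.items():
    im=eyes.capture(n)[:,:,::-1];cv2.imwrite(f"pics/{n}6.png",im);o.append(cv2.resize(im[y:y+100,x:x+133],(798,300*2),interpolation=3)[:, :])
cv2.imwrite("pics/f6.png",np.vstack([cv2.resize(k,(400,300)) for k in o]))
E
```

```text
clock: 16.3
tcp_pos: [0.526, 0.0561, 0.2138]
eef_rot: [[-0.997, -0.072, -0.003], [-0.072, 0.997, 0.0], [0.003, 0.0, -1.0]]
ft_force: [0.5, 0.6, 0.4]
width: 0.0002
finger_force: 0.0
clock: 16.6
tcp_pos: [0.4856, 0.1366, 0.2345]
eef_rot: [[-0.997, -0.074, 0.001], [-0.074, 0.997, 0.001], [-0.001, 0.0, -1.0]]
ft_force: [0.9, -1.8, -0.0]
width: 0.0003
finger_force: 0.0
```

View pics/f6.png

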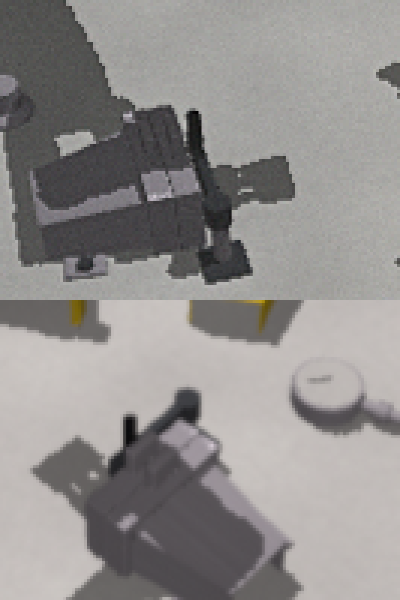

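The arm lies across, close behind and parallel to the rim. The guards are nested with their rims together, and the bystanders are untouched.

```bash
python3 -c "
from rig import order;print(order.hand_in())"
```

```text
the job is handed in; nothing more can be done
None
```

The loose guard is nested straight and fully home in the bolted one, the keeper arm is shut against its stop, and the job was handed in at about 17 s with the robot clear and no bystander touched.

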